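# Open the bead jar in the bracing block

### The job

The cap of the square bead jar is on tight, so a free-standing jar would just turn along with it: first set the jar, cap still on and kept upright, fully down into the square recess of the wooden desk block. Then, with the block keeping the jar from turning, unscrew the cap counter-clockwise until its threads let go, lift it straight off and finish still holding it level in the gripper, a centimetre or three above the jar's mouth and over it, with the jar still seated. Do not disturb the tape roll, the stapler or the metal pot.

Things in the scene. Friction and masses are not known exactly. Their poses are not given: they have to be found in the camera images.
- jar: Loose clear-plastic jar of wooden beads, 0.25 to 0.5 kg: square body 66 x 66 mm, 70 mm tall, with a flat shoulder and a round neck on top. Origin: centre of the underside; z up, x and y square to the sides. It starts upright on the desk, cap on, at any yaw.
- jar_mouth (a point): Centre of the neck's top edge, 95 mm above the jar's underside. Neck 42 mm in diameter, 49 mm over its three level threads. A springy seal on it stands 2 mm above this point under the cap, 4.5 mm when the cap is off.
- cap: White round ribbed cap on the jar, 58 mm in diameter, 25 mm tall, 40 g. Origin: centre of its lower rim, z up; screwed on, the rim is 76 mm above the jar's underside (6 mm above the shoulder). It is tight: a few tenths of a N m to turn (grip with some 80 N), so the jar can be carried upright by its cap. It does not climb while it turns; once free the seal pushes it up about 2 mm.
- cap_top (a point): Centre of the cap's top, 25 mm above its lower rim. To free the cap turn it 43 to 63 degrees counter-clockwise (from above) relative to the jar, then lift straight up; its lugs clear the neck after 15 mm. Cap yaw minus jar yaw starts at -80 to -60 degrees; the cap is free from about -17 to +17, best at 0; turned farther it catches again.
- block: Light wooden desk block fixed to the desk, 105 x 155 x 28 mm (x, y, z), with one square recess and a row of three small 12 mm square pen holes near the other end. Origin: centre of its underside; z up.
- block_hole0 (a point): Centre of the mouth of the square recess, level with the block's top, 28 mm above the desk, 22 mm from the block's centre along its +y; axes as the block's. Recess 71 x 71 mm, sides along the block's x and y, 20 mm deep (floor 8 mm above the desk), 3 mm chamfer. The jar fits at any quarter turn with 2.5 mm of play on each side (can turn about 4 degrees either way).
- tape: Bystander: loose roll of brown tape lying flat, 84 mm in diameter, 24 mm tall; origin at the centre of its underside.
- stapler: Bystander: black stapler, 130 x 34 x 50 mm, length along its x; origin at the centre of its underside.
- pot: Bystander: open metal pen pot, empty, 72 mm in diameter, 85 mm tall; origin at the centre of its underside.

How it is judged:
By the outcome, as a careful person would: the job done as asked, in the order asked, and still so for the second after the job is handed in, while the arm keeps its last pose, push and grip.
It also fails if it takes over 45 s, if anything falls off the work surface, if the arm or the gripper's body presses on something with over 40 N, if the wrist force passes 120 N, or if a joint passes its speed limit or range.

### The arm

A 7-joint arm with a two-finger parallel gripper is mounted at the origin on the work surface. World frame = base frame: x ahead of the robot, y to its left, z up, the work surface at z = 0. Lengths are in mm, angles in rad, forces in N, time in s.
With the tool pointing down it reaches from about 400 to 850 mm from the base axis. Payload 6.9 kg.
Tool frame: the origin (TCP) lies at the very end of the fingers, on their centre line; the grasp point (between the pads) lies 19 mm behind it; z points along the fingers, y is the line along which they close (so a half turn about z gives the same grasp; the last joint's range is limited). The gripper opens to 85 mm and grips with 20 to 120 N. Pads are 22 mm wide; open, the fingers measure 114 mm over their backs; the gripper's body (76 mm by 85 mm) begins 54 mm behind the grasp point. The pads swing forward as they close: fully open they stand 13 mm farther back than shut.
Start: joints at [1.385, 0.507, -0.238, 1.5, 0.126, 1.149, -0.155], TCP at [179.768, -598.577, 231.275] pointing down, gripper open.
Joint ranges: [-3.08, 3.08], [-0.24, 2.05], [-1.43, 1.35], [0, 2.5], [-1.52, 4.66], [0.17, 1.96], [-2.89, 2.89]. Speed limits (rad/s): [2.39, 2.39, 3.14, 3.14, 3.14, 3.14, 3.14].

### API

Orientations are given as [roll, pitch, yaw] about the fixed x, y, z axes, in that order (R = Rz(yaw) Ry(pitch) Rx(roll)).
In Python, from plant import manip gives the robot as it stands. Calls block until the motion is done:
- manip.move_ptp(position, orientation): joint-space move of the TCP to a pose.
- manip.line_to(position, v=150, attitude=None, until_force=None): straight line of the TCP; attitude=None keeps the orientation; v is the mean speed in mm/s. With until_force (N) it stops when the force on the tool has changed by that much, and returns True; else False.
- manip.goto_joints(angles): joint-space move.
- manip.ungrasp() and manip.grasp(squeeze=None): open the fingers fully, or close them until they stop; squeeze is the grip in N (None keeps the last).
- manip.wait(seconds).
- manip.ik(position, orientation): joint angles nearest the present ones, or None.
- manip.read_camera(name): name is "scene" or "side" or "wrist"; returns the picture (480x640x3 uint8, red, green, blue); there is no depth.
- manip.calibration(name): a dict with "fov_y" (degrees; the focal length in pixels is half the picture's height over the tangent of half this angle, whatever the lens; pixels are square), "cx", "cy" (the principal point, pixels), "world_from_camera" (4x4, takes a point from camera to world coordinates). Camera axes: x right, y down, z forward; pixel columns grow to the right and rows downward; lengths in mm; the calibration is good to about 2 mm. The wrist camera is an equidistant fisheye: a pixel r from the principal point sees the ray r / f radians off the axis. A picture is of the moment at which its call begins: read the wrist's pose just before it. calibration takes no time and is no camera call; for the wrist camera it gives the pose at the moment of the call.
A pose or a line that the arm cannot do raises manip.Unreachable and nothing moves.
- manip.close_job(): hands the job in; it is judged then, once.
Readings, each from a call of its own:
- manip.get_time(): time.
- manip.get_q(): joint angles.
- manip.get_dq(): joint speeds.
- manip.get_effort(): joint torques, N m.
- manip.get_position(): TCP position.
- manip.get_orientation(): TCP orientation.
- manip.get_force(): force on the tool from outside, world axes, zero at the start.
- manip.get_ft_torque(): the same for the moment, N m.
- manip.get_gripper_width(): opening from 0.0 (shut) to 1.0 (fully open).
- manip.get_grip_force(): force on a finger pad.
Only numpy, scipy, OpenCV 4.12 (cv2) and the standard library are available. Lean on these libraries where they do the work, as an engineer would, in place of code of your own. Each camera call takes 0.05 s, during which the arm holds its last target. There are 200 camera calls.

## Working session

There is one attempt and no reset: what is moved stays moved. The work goes in short steps, each a Python script; the robot and the scene stay as the last script left them, time stands still between calls to the robot, and variables do not carry over. Pictures are saved under pics/ and viewed, at most 10 in all, crops included, and the job is handed in when it is done.

```bash
ls; mkdir -p pics
python3 - <<'E'
from plant import manip as m
import cv2,numpy as np
for n in("scene","side","wrist"):
    c=m.calibration(n); print(n,c["fov_y"],c["cx"],c["cy"],np.round(c["world_from_camera"],3).tolist())
    cv2.imwrite(f"pics/{n}0.png",m.read_camera(n)[:,:,::-1])
print(m.get_orientation(),m.get_time())
E
```

```text
pics
plant.py
scene 56.27324682892764 328.41197632558675 234.42240313956478 [[-0.086, 0.619, -0.781, 1264.463], [0.996, 0.072, -0.053, 82.317], [0.023, -0.782, -0.622, 600.905], [0.0, 0.0, 0.0, 1.0]]
side 57.38869906691152 322.6899240128416 237.51357941806617 [[-0.968, -0.187, 0.164, 478.843], [-0.249, 0.74, -0.624, 554.714], [-0.005, -0.646, -0.764, 732.915], [0.0, 0.0, 0.0, 1.0]]
wrist 65.70646984690485 320.4450014895199 237.04294565926733 [[0.288, -0.911, -0.295, 255.064], [-0.958, -0.274, -0.087, -575.792], [-0.001, 0.308, -0.951, 373.603], [0.0, 0.0, 0.0, 1.0]]
[-3.14020768e+00 -6.40036428e-06  2.91760880e-01] 0.15
```

View pics/scene0.png

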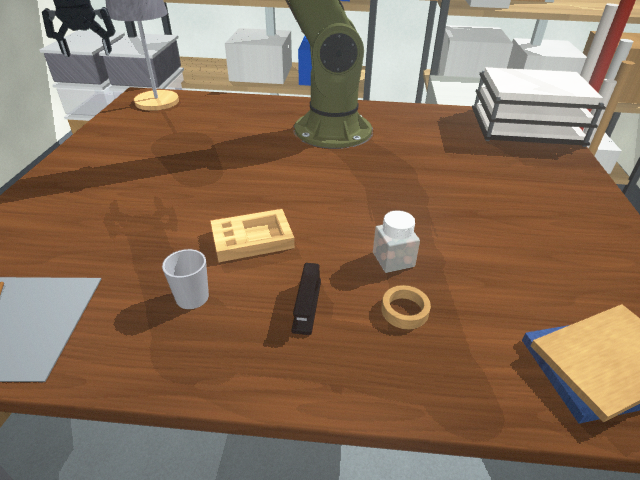

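View pics/side0.png

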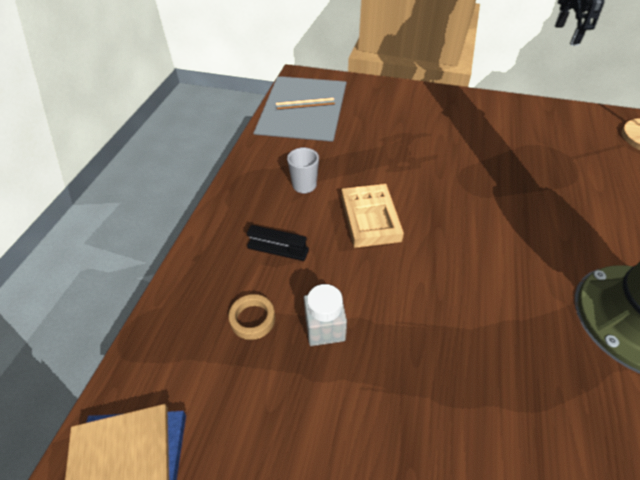

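The scene view shows the block at about (252,235), with the recess on the right, towards +y. The cap is at (398,225), the stapler at (307,298), the tape at (406,307) and the pot at (187,278). In the side view the cap is at (325,302), the block at (372,215), the stapler at (277,243), the tape at (251,317) and the pot at (303,170).

```bash
cat > h.py <<'E'
from plant import manip as m
import numpy as np, cv2
def shot(n,name=None):
    c=m.calibration(n); im=m.read_camera(n)[:,:,::-1].copy()
    if name: cv2.imwrite(f"pics/{name}.png",im); np.save(f"pics/{name}.npy",c)
    return im,c
def ray(c,px,fish=False):
    px=np.atleast_2d(np.float64(px)); f=240/np.tan(np.radians(c["fov_y"]/2))
    d=(px-[c["cx"],c["cy"]])/f; T=np.array(c["world_from_camera"])
    if fish:
        r=np.linalg.norm(d,axis=1,keepdims=True)+1e-12
        v=np.c_[d/r*np.sin(r),np.cos(r)]
    else: v=np.c_[d,np.ones(len(d))]
    v/=np.linalg.norm(v,axis=1,keepdims=True)
    return T[:3,3],v@T[:3,:3].T
def plane(c,px,z,fish=False):
    o,v=ray(c,px,fish); return o+v*((z-o[2])/v[:,2])[:,None]
def tri(rays):
    A=0;b=0
    P=[np.eye(3)-np.outer(v,v) for o,v in rays]
    x=np.linalg.solve(sum(P),sum(p@o for p,(o,v) in zip(P,rays)))
    return x,[round(float(np.linalg.norm(p@(x-o))),2) for p,(o,v) in zip(P,rays)]
E
python3 - <<'E'
from h import *
s=m.calibration("scene");d=m.calibration("side")
for k,a,b,in [("captop",(398,219),(325,298)),("pot rim",(186,260),(303,157)),("tape",(406,303),(251,314)),("stapler a",(311,266),(305,240)),("stapler b",(303,320),(250,232)),
 ("blkA",(211,233),(386,185)),("blkB",(281,211),(402,237)),("blkC",(293,237),(355,238)),("blkD",(219,251),(342,188))]:
    ra=ray(s,a);rb=ray(d,b);print(k,*[np.round(t,1) for t in tri([(ra[0],ra[1][0]),(rb[0],rb[1][0])])])
print(m.ik([500,0,250],[np.pi,0,0.29]))
E
```

```text
captop [577.5 166.6 101.9] [0.6 0.6]
pot rim [ 720.5 -193.3   89.9] [0.6 0.6]
tape [714.4 185.1  21.8] [0.4 0.4]
stapler a [661.   10.   45.1] [2.1 2.1]
stapler b [781.6  10.6  36.2] [2.5 2.5]
blkA [ 531.  -224.8    6. ] [9.3 9.3]
blkB [468.  -75.5  19.7] [3.3 3.3]
blkC [564.3 -36.3  29.4] [0.3 0.3]
blkD [ 624.2 -172.8   31.8] [1.6 1.6]
[ 0.4797727   0.35387423 -0.73514964  1.7862749   0.26354496  1.10217412
 -1.62574365]
```

Run:
```python
from h import *
for i,(p,) in enumerate([((520,-115,230),),((590,-100,230),),((560,150,260),),((620,185,260),)]):
    m.move_ptp(p,[np.pi,0,0]); m.wait(0.2)
    shot("wrist",f"w{i}")
print(m.get_time(),m.get_q(),m.get_position())
a=[cv2.imread(f"pics/w{i}.png") for i in (0,2)]
cv2.imwrite("pics/m1.png",cv2.resize(np.vstack(a),(600,900))[:,:] if 0 else np.hstack([cv2.resize(x[:, :],(400,300)) for x in a]))
```

```text
5.0417 [-0.04104779  0.54923357 -0.50256569  1.38792694  0.26685945  1.27158965
 -2.1312127 ] [619.58184969 184.2664394  260.41894975]
```

View pics/w0.png

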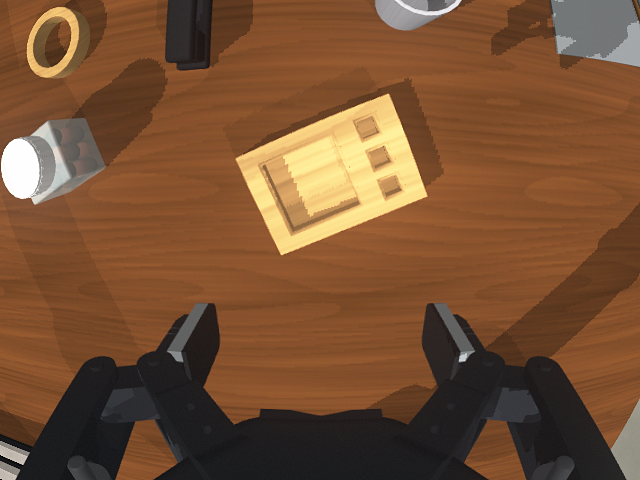

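View pics/w2.png

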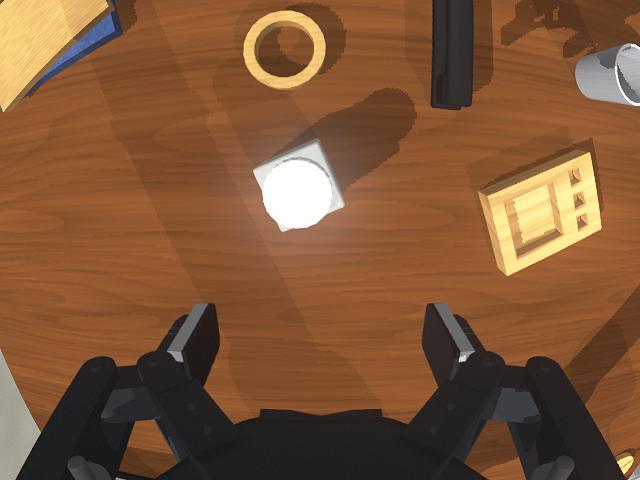

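w0 shows the block's top corners at (236,157), (389,94), (427,197) and (282,255), with the recess at the left end (about (310,185)). w2 shows the cap top at (297,193) and the jar's shoulder corners at (254,174), (318,140), (344,207) and (282,231).

```bash
cat > seg.py <<'E'
from h import *
def load(n): return cv2.imread(f"pics/{n}.png"),np.load(f"pics/{n}.npy",allow_pickle=True).item()
def big(mask,near,amin=400):
    cs,_=cv2.findContours(mask,cv2.RETR_EXTERNAL,cv2.CHAIN_APPROX_NONE)
    cs=[c for c in cs if cv2.contourArea(c)>amin]
    return min(cs,key=lambda c:np.linalg.norm(c.reshape(-1,2).mean(0)-near))
def masks(im):
    h=cv2.cvtColor(im,cv2.COLOR_BGR2HSV); H,S,V=h[...,0].astype(int),h[...,1].astype(int),h[...,2].astype(int)
    u=lambda b:cv2.morphologyEx((b*255).astype(np.uint8),cv2.MORPH_OPEN,np.ones((3,3)))
    return u((H>13)&(H<32)&(V>150)&(S>60)),u((S<40)&(V>225)),u((S<75)&(V>110))
def proj(c,p,fish=True):
    T=np.linalg.inv(np.array(c["world_from_camera"])); q=T[:3,:3]@p+T[:3,3]
    f=240/np.tan(np.radians(c["fov_y"]/2)); r=np.hypot(q[0],q[1]); t=np.arctan2(r,q[2])
    return np.array([c["cx"],c["cy"]])+f*(t/r)*q[:2]
E
python3 - <<'E'
from seg import *
ov=[]
for i in range(4):
    im,c=load(f"w{i}"); b,w,j=masks(im); o=im.copy()
    cb=big(b,proj(c,np.array([546,-124,28.])),2000); hull=cv2.convexHull(cb)
    ap=cv2.approxPolyDP(hull,6,True).reshape(-1,2)
    cc=big(w,proj(c,np.array([577,167,100.]))); e=cv2.fitEllipse(cc)
    cj=big(j,proj(c,np.array([577,167,70.]))); aj=cv2.approxPolyDP(cv2.convexHull(cj),4,True).reshape(-1,2)
    print(i,"block",ap.tolist(),"cap",np.round(e,1) if 0 else e,"jar",aj.tolist())
    cv2.polylines(o,[ap],1,(255,0,0));cv2.ellipse(o,e,(0,0,255));cv2.polylines(o,[aj],1,(0,255,0)); ov.append(cv2.resize(o[:290],(400,181)) if 0 else o[:300])
cv2.imwrite("pics/ov.png",cv2.resize(np.vstack([np.hstack(ov[:2]),np.hstack(ov[2:])]),(800,375)))
E
```

```text
0 block [[389, 94], [426, 196], [280, 254], [236, 157]] cap ((19.74099349975586, 168.21763610839844), (36.96696853637695, 59.251468658447266), 174.18360900878906) jar [[68, 119], [98, 172], [70, 191], [38, 203], [14, 196], [1, 172], [8, 143], [46, 121]]
1 block [[403, 168], [434, 262], [297, 315], [254, 228]] cap ((41.19059753417969, 237.78411865234375), (37.3713264465332, 58.130821228027344), 159.72659301757812) jar [[75, 185], [93, 245], [59, 265], [39, 264], [23, 244], [23, 218]]
2 block [[589, 152], [601, 228], [506, 275], [478, 192]] cap ((295.82196044921875, 193.71128845214844), (66.25951385498047, 81.0290298461914), 112.65078735351562) jar [[318, 139], [344, 205], [307, 227], [282, 231], [266, 210], [253, 169]]
3 block [[603, 201], [609, 269], [520, 315], [499, 241]] cap ((337.0611877441406, 257.7607116699219), (59.82173156738281, 78.9705810546875), 114.84307098388672) jar [[351, 193], [379, 265], [352, 288], [319, 287], [294, 235], [298, 214]]
```

View pics/ov.png

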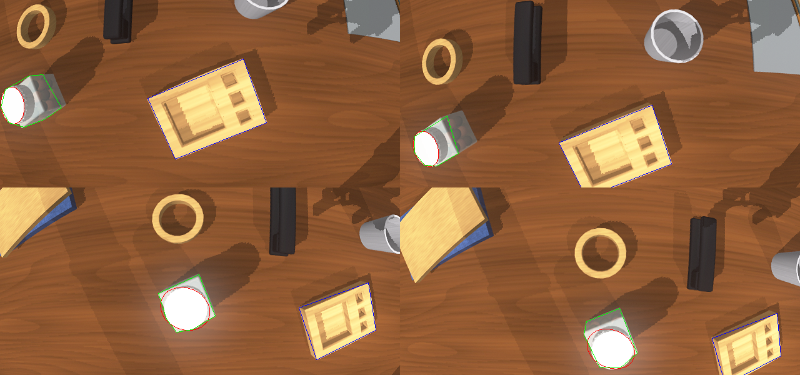

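The overlay shows the block outline fits well, but the cap ellipse takes in some of the white shoulder. I'll look from straight above the jar, and shift once for height.

Run:
```python
from seg import *
P=[load("w0"),load("w1")]
B0=np.float64([[389,94],[426,196],[280,254],[236,157]]);B1=np.float64([[403,168],[434,262],[297,315],[254,228]])
for k in range(4):
    r=[(lambda t:(t[0],t[1][0]))(ray(P[i][1],b[k],True)) for i,b in enumerate((B0,B1))]
    print("blk",*[np.round(t,1) for t in tri(r)],plane(P[0][1],B0[k],28,True).round(1))
c=plane(P[0][1],B0,28,True); print(c.mean(0),np.degrees(np.arctan2(*(c[3]-c[0])[[1,0]])),np.degrees(np.arctan2(*(c[2]-c[1])[[1,0]])),[np.linalg.norm(c[i]-c[i-1]) for i in range(4)])
for i,p in enumerate([(502,167,240),(550,147,240)]):
    m.move_ptp(p,[np.pi,0,0]); m.wait(.2); im,_=shot("wrist",f"j{i}")
cv2.imwrite("pics/jc.png",np.hstack([cv2.resize(load(f"j{i}")[0][200:420,220:420],None,fx=2,fy=2) if i==0 else cv2.resize(load(f"j{i}")[0][180:400,220:420],None,fx=2,fy=2) for i in (0,1)]))
print(m.get_time())
```

```text
blk [ 624.8 -178.8   29.2] [0. 0.] [[ 624.9 -179.    28. ]]
blk [ 528.6 -218.5   27.4] [0.1 0.1] [[ 528.8 -218.5   28. ]]
blk [470.4 -76.   30.8] [0.1 0.1] [[469.3 -75.6  28. ]]
blk [566.5 -36.8  31. ] [0.4 0.4] [[566.3 -36.5  28. ]]
[ 547.32141726 -127.40191362   28.        ] 112.38133593828944 112.59946319058386 [np.float64(154.0532369704413), np.float64(103.94498307307475), np.float64(154.7210413605886), np.float64(104.53666242561778)]
6.4167
```

View pics/jc.png

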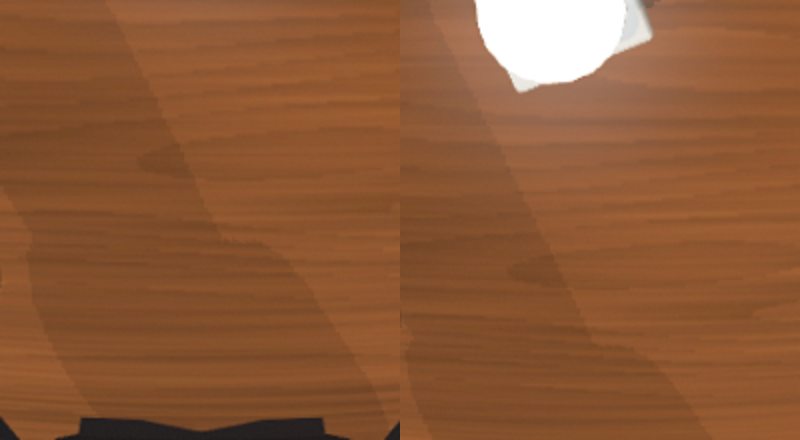

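Run:
```python
from seg import *
cv2.imwrite("pics/jc2.png",np.hstack([cv2.resize(load(f"j{i}")[0][40:240,220:420],None,fx=2,fy=2) for i in (0,1)]))
for i in (0,1):
    im,c=load(f"j{i}"); print(np.array(c["world_from_camera"])[:3,3],proj(c,np.array([577,167,101.])))
    for t in (235,245,252):
        g=im.min(2); cc=big(((g>t)*255).astype(np.uint8),proj(c,np.array([577,167,101.]))); print(t,cv2.fitEllipse(cc))
```

```text
[581.65235546 166.9136854  383.23888908] [320.40752818 127.13277807]
235 ((319.6204833984375, 124.974609375), (75.206298828125, 76.27394104003906), 93.69073486328125)
245 ((319.63916015625, 124.97528076171875), (74.59698486328125, 75.7627944946289), 90.98716735839844)
252 ((319.6592102050781, 124.97624969482422), (74.2413558959961, 75.23018646240234), 94.20884704589844)
[628.19933582 147.77323599 383.03593121] [295.36670626 187.38052143]
235 ((294.88067626953125, 184.43106079101562), (71.90489196777344, 73.97052001953125), 111.10059356689453)
245 ((294.8954162597656, 184.4899444580078), (71.61475372314453, 73.58843994140625), 106.68482208251953)
252 ((294.9570007324219, 184.5663299560547), (71.51388549804688, 73.02070617675781), 104.59811401367188)
```

View pics/jc2.png

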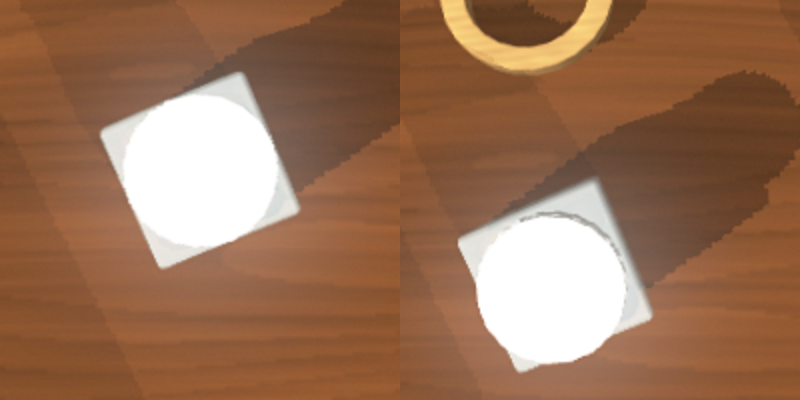

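Both crops show the cap top as a clean white disc, and the shoulder square has all four corners clear in j0: about (270,106), (340,76), (370,146) and (301,174).

Run:
```python
from seg import *
R=[];C=[]
for i in (0,1):
    im,c=load(f"j{i}"); cc=big(((im.min(2)>245)*255).astype(np.uint8),proj(c,np.array([577,167,101.])))
    R.append((lambda t:(t[0],t[1][0]))(ray(c,cv2.fitEllipse(cc)[0],True)))
    h=cv2.cvtColor(im,cv2.COLOR_BGR2HSV); jm=((h[...,1]<80)&(h[...,2]>120)).astype(np.uint8)*255
    cj=big(jm,proj(c,np.array([577,167,70.]))); hu=cv2.convexHull(cj)
    box=cv2.boxPoints(cv2.minAreaRect(hu)); ap=cv2.approxPolyDP(hu,6,True).reshape(-1,2); print(ap.tolist(),box.round(1).tolist())
    C.append((c,ap))
print("cap",tri(R))
c,ap=C[0]
for z in (70,):
    w=plane(c,ap,z,True); print(w.round(1).tolist(),w.mean(0)); 
    print([(round(float(np.linalg.norm(w[i]-w[i-1])),1),round(float(np.degrees(np.arctan2(*(w[i]-w[i-1])[[1,0]])))%90,2)) for i in range(len(w))])
print(plane(c,cv2.fitEllipse(big(((load("j0")[0].min(2)>245)*255).astype(np.uint8),np.array([320,125])))[0],101,True))
rec=np.array([547.3,-127.4])+22*np.array([-np.sin(np.radians(22.5)),np.cos(np.radians(22.5))]);print("rec",rec)
for p in ([*rec,90],[577.5,167,72]):
  for y in range(-180,180,15):
    q=m.ik([*p],[np.pi,0,np.radians(y)]); print(p[0]//1,y,None if q is None else np.round(q,2).tolist())
```

```text
[[341, 76], [369, 145], [301, 174], [270, 105]] [[267.79998779296875, 104.19999694824219], [343.79998779296875, 71.5999984741211], [374.79998779296875, 143.89999389648438], [298.79998779296875, 176.5]]
[[318, 128], [346, 197], [316, 216], [278, 225], [249, 159]] [[243.89999389648438, 157.89999389648438], [319.79998779296875, 126.69999694824219], [350.70001220703125, 201.6999969482422], [274.79998779296875, 233.0]]
cap (array([578.60158853, 167.59041646,  97.17741682]), [0.01, 0.01])
[[619.9, 150.0, 70.0], [561.8, 126.2, 70.0], [536.7, 183.5, 70.0], [595.8, 208.9, 70.0]] [578.57697594 167.14348682  70.        ]
[(63.6, 22.23), (62.8, 22.33), (62.6, 23.63), (64.3, 23.24)]
[[578.63922772 167.57377495 101.        ]]
rec [ 538.88096449 -107.07465028]
538.0 -180 [0.84, 0.84, -1.23, 1.88, 0.89, 1.11, 0.83]
538.0 -165 [0.84, 0.84, -1.23, 1.88, 0.89, 1.11, 1.1]
538.0 -150 [0.84, 0.84, -1.23, 1.88, 0.89, 1.11, 1.36]
538.0 -135 [-0.48, 0.85, 1.15, 1.89, -0.91, 1.05, -2.86]
538.0 -120 [-0.41, 0.74, 0.95, 1.89, -0.76, 0.92, -2.75]
538.0 -105 [-0.17, 0.6, 0.5, 1.89, -0.4, 0.76, -2.85]
538.0 -90 [0
[... 1567 characters left out ...]
]
577.0 -15 [-0.08, 0.65, -0.39, 1.76, 0.33, 0.8, -2.46]
577.0 0 [-0.05, 0.66, -0.44, 1.76, 0.37, 0.81, -2.24]
577.0 15 [-0.02, 0.67, -0.5, 1.76, 0.42, 0.82, -2.02]
577.0 30 [0.01, 0.68, -0.55, 1.76, 0.46, 0.84, -1.8]
577.0 45 [0.05, 0.69, -0.61, 1.76, 0.5, 0.85, -1.58]
577.0 60 [0.07, 0.7, -0.66, 1.76, 0.54, 0.87, -1.35]
577.0 75 [0.12, 0.72, -0.74, 1.76, 0.6, 0.9, -1.15]
577.0 90 [0.15, 0.75, -0.81, 1.76, 0.66, 0.93, -0.93]
577.0 105 [0.18, 0.77, -0.87, 1.76, 0.71, 0.96, -0.72]
577.0 120 [0.21, 0.79, -0.94, 1.75, 0.75, 1.0, -0.49]
577.0 135 [0.24, 0.82, -1.0, 1.75, 0.8, 1.03, -0.27]
577.0 150 [0.27, 0.85, -1.07, 1.75, 0.85, 1.07, -0.05]
577.0 165 [0.29, 0.88, -1.13, 1.75, 0.89, 1.12, 0.17]
```

Run:
```python
from h import *
D=[np.pi,0,0.0]
m.move_ptp([578.6,167.4,140],D)
hit=m.line_to([578.6,167.4,70],v=100,until_force=15); print("hit",hit,m.get_position())
f0=m.get_force()
if not hit:
    m.grasp(90); print("grip",m.get_grip_force(),m.get_gripper_width(),m.get_force()-f0,m.get_position())
    m.line_to([578.6,167.4,160],v=100); m.wait(.2)
    print(m.get_force()-f0,m.get_ft_torque(),m.get_gripper_width(),m.get_time())
    shot("wrist","held"); shot("scene","held_s")
```

```text
hit False [579.04388392 167.63201422  70.74353492]
grip 93.9522404386662 0.6579724528596979 [-1.27110451 -0.26048329  6.23227808] [579.03037801 167.64956103  71.2222655 ]
[-0.5128435  -0.49908182 -4.30977304] [0.00405465 0.00472362 0.01478763] 0.6602261853165131 9.4083
```

Run:
```python
from h import *
x,y=538.9,-107.1; a=[np.pi,0,np.radians(-0.3)]
m.line_to([x,y,160],v=200,attitude=a); m.wait(.2)
m.line_to([x,y,106],v=120); m.wait(.2); f0=m.get_force(); print(m.get_position(),m.get_orientation())
h=m.line_to([x,y,76],v=40,until_force=15); m.wait(.1)
print(h,m.get_position(),m.get_force()-f0,m.get_ft_torque(),m.get_gripper_width(),m.get_time())
shot("scene","ins_s"); shot("wrist","ins_w")
a=cv2.imread("pics/ins_s.png")[150:300,180:340]; cv2.imwrite("pics/ins_c.png",cv2.resize(a,None,fx=4,fy=4))
```

```text
[ 539.49111049 -107.13223959  106.86148617] [ 3.14126325e+00 -1.60252257e-03 -5.28051012e-03]
True [ 538.40719714 -107.18505783   79.12453806] [-4.25744541 -0.43494792 15.64650541] [0.02545001 0.55259197 0.02576976] 0.6588990663474013 12.8
```

View pics/ins_c.png

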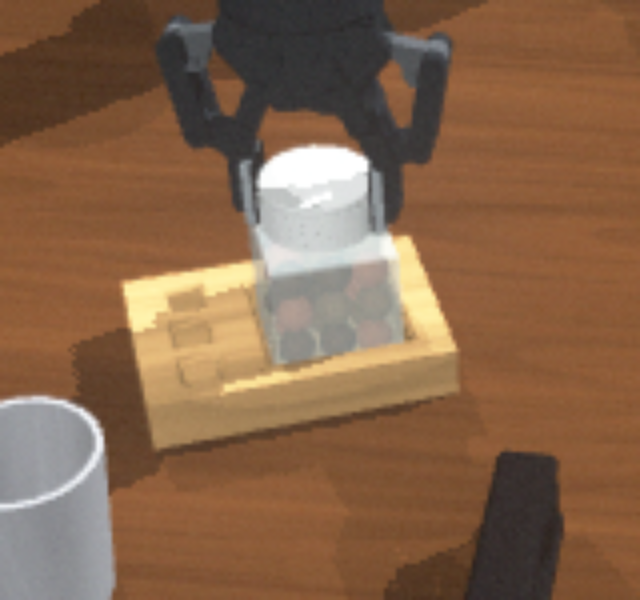

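The jar stands inside the recess, the block is flush around it, and the stop height (7.9 mm above the grasp height) matches the 8 mm floor. Next I'll regrip to relieve the side load, then turn.

Run:
```python
from h import *
m.ungrasp(); m.wait(.1)
m.line_to([538.9,-107.1,78],v=60); f0=m.get_force(); t0=m.get_ft_torque()
m.grasp(95); m.wait(.2)
print("regrip",m.get_position(),m.get_grip_force(),m.get_gripper_width(),m.get_force()-f0,m.get_ft_torque()-t0)
q=np.array(m.get_q()); y0=m.get_orientation()[2]
for d in (5,15,30,45,55,60,65,70,74):
    g=q.copy(); g[6]+=np.radians(d); m.goto_joints(g)
    print(d,np.degrees(m.get_orientation()[2]-y0).round(1),m.get_position().round(1),(m.get_force()-f0).round(1),(m.get_ft_torque()-t0).round(2),round(m.get_gripper_width(),3))
    if np.linalg.norm(m.get_force()-f0)>60: break
shot("scene","trn_s"); shot("wrist","trn_w"); print(m.get_time())
```

```text
regrip [ 538.90722021 -107.24424334   78.56881535] 99.26430556923151 0.6606683031071477 [-1.06257094 -0.44625137  5.26014676] [-0.0389843   0.366667    0.05201622]
5 4.9 [ 539.3 -107.3   78.7] [ 1.2 -1.1  0.6] [-0.04 -0.23  0.04] 0.655
15 14.7 [ 539.1 -107.4   78.7] [ 0.1 -1.7  1.8] [-0.01 -0.08  0.03] 0.651
30 29.6 [ 539.  -107.4   78.7] [ 1.1 -0.7  1. ] [-0.1  -0.13  0.11] 0.656
45 44.6 [ 539.  -107.2   78.8] [ 0.9 -0.8  4.4] [-0.08  0.03  0.14] 0.661
55 54.7 [ 539.6 -107.2   79.6] [-1.5 -0.9 11.2] [0.04 0.25 0.17] 0.655
60 59.7 [ 539.8 -107.2   79.7] [-0.1  0.5 11.6] [0.08 0.26 0.16] 0.66
65 64.7 [ 539.8 -106.9   79.7] [-1.4  0.3 10.8] [0.14 0.2  0.19] 0.657
70 69.7 [ 539.7 -106.9   79.7] [ 0.4  1.9 11.3] [0.11 0.25 0.14] 0.656
74 73.7 [ 539.8 -106.9   79.7] [-1.  -0.2 11.5] [0.15 0.22 0.19] 0.654
16.9
```

Run:
```python
from h import *
p=np.array([539.2,-107.1,0])
b=m.get_force()
for z in (81,84,87):
    m.line_to([p[0],p[1],z],v=30); m.wait(.1); print(m.get_position().round(1),(m.get_force()-b).round(1),m.get_ft_torque().round(2))
shot("scene","lift_s"); shot("side","lift_d"); print(m.get_time())
o=[cv2.imread(f"pics/{n}.png") for n in("lift_s","lift_d")]
cv2.imwrite("pics/lift_c.png",np.hstack([cv2.resize(o[0][150:270,200:320],(400,400)),cv2.resize(o[1][130:260,320:450],(400,400))]))
```

```text
[ 538.9 -107.1   80.7] [ 0.3  0.1 -9.7] [-0.01  0.03  0.02]
[ 539.  -107.1   83.9] [  1.4   0.5 -12.5] [ 0.1  -0.06 -0.01]
[ 539.2 -107.1   87.1] [  0.7  -0.5 -12.6] [ 0.1  -0.02 -0.01]
18.05
```

View pics/lift_c.png

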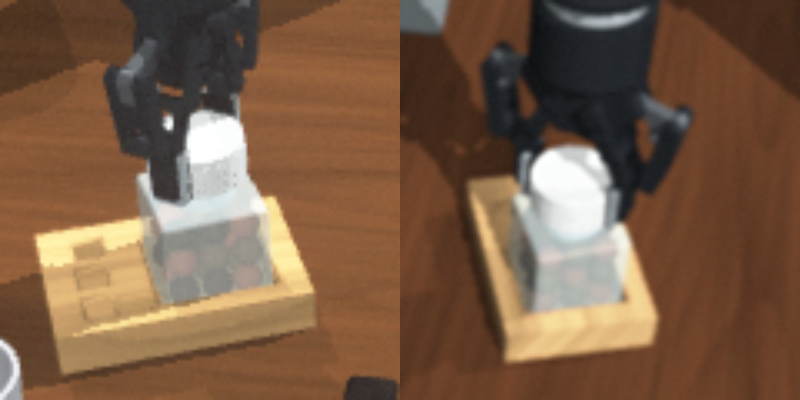

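The jar stays seated with the cap rising off it, and only the cap's weight is left on the tool. I'll lift to about 20 mm above the mouth and check.

Run:
```python
from h import *
m.line_to([539.2,-107.1,117],v=40); m.wait(.4)
print(m.get_position().round(1),m.get_orientation(),m.get_force().round(1),m.get_grip_force(),m.get_gripper_width(),m.get_time())
shot("scene","fin_s"); shot("side","fin_d")
o=[cv2.imread(f"pics/{n}.png") for n in("fin_s","fin_d")]
cv2.imwrite("pics/fin_c.png",np.hstack([cv2.resize(o[0][140:260,200:320],(400,400)),cv2.resize(o[1][130:260,320:450],(400,400))]))
```

```text
[ 539.2 -107.   116.9] [-3.13871514e+00  1.13123861e-03  1.28604732e+00] [-0.3 -0.2  0.2] 101.36358251329511 0.6558375696266543 19.35
```

View pics/fin_c.png

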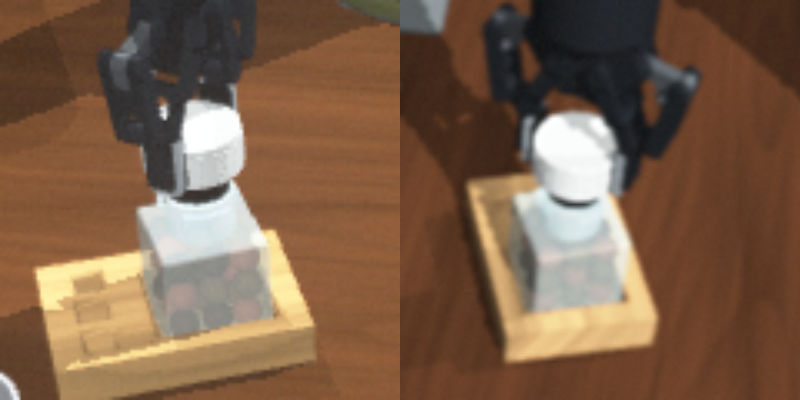

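The cap is held level over the open neck with a clear gap, and the jar is still seated in the block.

```bash
python3 -c "
from plant import manip as m
print(m.close_job())"
```

```text
the job is handed in; nothing more can be done
None
```

The job is handed in at about 19 s of the 45 s allowed: the jar is seated in the block, and the cap is unscrewed and held level about 20 mm above the jar's mouth (height worked out from the arm's position); the arm stayed clear of the tape, stapler and pot, though I did not re-measure them.

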